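Fold out the tray rest's prop leg and stand the bead caddy on it

TASK

Get the tray rest on the weighing bench ready: swing its orange prop leg out until it meets its stop and press it firmly home there, without forcing it. Then stand the red bead caddy squarely on the rest, carried by both the grey ledge and the leg with its long side running out from the ledge, and let go; keep the caddy upright, leave the leg swung out and the other things on the bench where they are.

Things in the scene. Friction and masses are not known exactly. Their poses are not given: they have to be found in the camera images.
- rest: Fold-out tray rest, fixed: a grey ledge 50 mm deep (its x -25 to +25 mm), 175 mm long (y -100 to +75 mm), 80 mm tall, black rubber top; the orange leg hinges on its front (-x) face. At y = -31 to -41 mm a bracket reaches 65 mm out from that face, 50 mm tall, with the leg's adjustable stop screw. Origin on the bench abreast of the hinge; x points front to back, z up. The leg swings out to about -x
- leg_hinge (a point): Point on the leg's vertical hinge line, 80 mm above the bench: rest x = -34 mm, y = 0. The leg stays where it is left; about 3 N at 125 mm from the hinge swings it. At the stop the force climbs steeply; it is seated once pressed there with more than 7 N for a moment (10 N near the toe is right). More than 24 N bends the hinge: push with closed fingers, do not pinch the leg
- prop_leg (a joint): Angle of the leg, an upright plate 10 mm thick, 80 mm tall, 150 mm long from hinge to toe. 0 = folded, pointing along the rest's +y; its outer 75 mm then projects past the ledge's end, where closed fingers fit behind it (on its +x side). It grows as the toe swings towards the rest's -x (anticlockwise from above). It starts between 0 and 0.5; the stop is somewhere between 1.43 and 1.67
- leg_toe (a point): Top of the toe of the orange leg (black end), mid-thickness, 150 mm from the hinge line, 80 mm above the bench
- rest_seat (a point): Where the middle of the caddy's underside belongs: 72 mm in front of the rest's origin (x = -72 mm, y = 0), 80 mm above the bench, level with the tops of ledge and leg. Same axes as the rest; the caddy's long side (its x) goes along this x, either way round
- caddy: Red open caddy holding beads, 180 mm long (its x) by 110 mm wide (its y), walls 45 mm tall, 0.3 to 0.55 kg, loose. Origin at the centre of its underside, z up
- caddy_handle (a point): Centre of the caddy's white handle bar: 130 mm long along the caddy's x, 14 mm thick (y), 18 mm tall, its centre 97 mm above the caddy's underside and 52 mm above the walls
- scale: White bench scale with a blue pan, 270 by 200 by 75 mm, fixed; leave alone. Origin at the centre of its underside
- check_weight: Brass check weight, 38 mm diameter, 48 mm tall, loose; leave alone. Origin at the centre of its underside
- bead_jar: Yellow jar with a blue cap, 68 mm diameter, 85 mm tall, loose; leave alone. Origin at the centre of its underside
- cleaner: Blue bottle, 56 mm diameter, 150 mm tall, loose; leave alone. Origin at the centre of its underside
- pot: Small green pot, 72 mm diameter, 55 mm tall, loose; leave alone. Origin at the centre of its underside

How it is judged:
On the way, in this order (a step that is already met when the one before it is completed fails the run):
1. the prop leg bears on its stop and is pressed there by the fingers with more than 7 N (value of joint prop_leg above 1.41 rad and contact force between prop_leg and rest above 3 N and contact force between prop_leg and the fingers above 7 N), for 0.15 s.
2. the caddy stands level on the rest, carried by the leg and the ledge (contact force between caddy and prop_leg above 0.3 N and angle between caddy's own z axis and vertical below 0.06 rad and height (world z) of caddy between 0.076 and 0.086 m), for 0.2 s.
At the end, for the whole second after the job is handed in: Leg still out (above 1.41 rad). Caddy still, released and level (tilt under 0.06 rad) on ledge and leg, underside 76 to 86 mm above the bench, centre within 25 mm, along each axis of the rest, of the seat point, long side within 0.2 rad of its x axis (all of step 2 and value of joint prop_leg above 1.41 rad and x of caddy in the frame of rest between -0.097 and -0.047 m and y of caddy in the frame of rest between -0.025 and 0.025 m and angle between the x axis of caddy and the x axis of rest, either way round below 0.2 rad and linear speed of caddy below 0.02 m/s); the robot touches nothing.
It fails at once if the prop leg is loaded by the robot with more than 24 N (contact force between prop_leg and the fingers above 24 N or contact force between prop_leg and the arm above 24 N).
It fails at once if the caddy is tipped more than 0.5 rad (angle between caddy's own z axis and vertical above 0.5 rad).
It fails at once if another thing on the bench is moved more than 20 mm or the scale is struck (distance of any of check_weight, bead_jar, cleaner, pot from where it was at the start of the episode above 0.02 m or contact force between scale and anything else above 5 N).
It also fails if it takes over 64 s, if anything falls off the work surface, if the arm or the gripper's body presses on something with over 40 N, if the wrist force passes 120 N, or if a joint passes its speed limit or range.

ROBOT

A 6-joint arm with a two-finger parallel gripper is mounted at the origin on the work surface. World frame = base frame: x ahead of the robot, y to its left, z up, the work surface at z = 0. Lengths are in m, angles in rad, forces in N, time in s.
With the tool pointing down it reaches from about 0.275 to 0.775 m from the base axis. Payload 14.6 kg.
Tool frame: the origin (TCP) lies midway between the tips of the shut fingers; the grasp point (between the pads) lies 19 mm behind it; z points along the fingers, y is the line along which they close (so a half turn about z gives the same grasp; the last joint's range is limited). The gripper opens to 85 mm and grips with 20 to 120 N. Pads are 22 mm wide; open, the fingers measure 114 mm over their backs; the gripper's body (76 mm by 85 mm) begins 54 mm behind the grasp point. The pads swing forward as they close: fully open they stand 13 mm farther back than shut.
Start: joints at [1.007, 0.263, -0.048, 1.259, 0, 1.415], TCP at [0.209, 0.482, 0.231] pointing down, gripper open.
Joint ranges: [-2.65, 2.65], [-0.89, 1.7], [-1.18, 1.37], [-2.13, 2.11], [-1.35, 1.29], [-3.14, 3.14]. Speed limits (rad/s): [1.89, 1.89, 2.57, 2.79, 3.14, 3.14].

INTERFACE

Orientations are given as a rotation vector (axis times angle).
In Python, from cell import get_state, get_image, hand_in, recognise gives the robot as it stands.
- The arm moves only by the tool play_rows, never from a script. Its argument "plan" is a list of rows, each an object with "dp": the shift along the tool's x, y, z in m, a list of three; "angular": the turn, a rotation vector about the tool's x, y, z in units of 10 degrees (1.0 is 10 degrees), a list of three; "claw": the finger opening in m, from 0 to 0.0854. A call has 1 to 5 rows; each row shifts and turns the commanded pose from where the row before left it, along the tool's axes as they then stand; what a row does not reach is not made up. A row lasts 1/8 s, in which the tool goes at most 62.5 mm and 10.7 degrees, less where a joint would pass 70% of its speed; a pose out of reach is approached as far as the arm can. A call is refused whole if a number of a shift passes 0.0625 or a number of a turn 1, either way. A call with a gripper value outside its range is refused whole. The fingers move at their own pace and stop on an object; the grip force is fixed at half the most. Time passes only in rows, so rows that do not move let the fingers close. It gives the time, the measured TCP pose, the force, the opening and the grip force at its end, in the units of the state.
- get_state(): the state, without advancing time (a new reading comes with each control period).
- get_image(name): name is "scene" or "top"; returns a dict with "pixels" (400x640x3 uint8, red, green, blue), "range_z" (400x640 float32, m along the optical axis (not along the pixel's ray), 0 where there is no reading), "intrinsics" (3x3 intrinsics, pixels), "D" ([k1, k2, p1, p2, k3] as OpenCV has them; the pictures are not rectified), "eye" and "attitude" of the camera in the world. Camera axes: x right, y down, z forward; pixel columns grow to the right and rows downward; lengths in m; the calibration is good to about 2 mm. A picture is of the moment at which its call begins.
- hand_in(): hands the job in; it is judged then, once.
Trained networks look in a picture, given as the dict that the camera call returned (one of the last four; its "shot" number tells which), for a name from the list of things; names that differ only in an ending like _2 or _b are one class to them, and where a whole thing is asked for, a point or a joint stands for the part that bears it (a point fixed in the world has none). Each returns a list of dicts, best first, with "conf" (0 to 1); they miss things now and then, are a little off and sometimes report something else, mostly with a low value. They report only what shows in the picture. A call takes as long as a camera call.
- recognise(thing, picture): "xy" ([column, row] in pixels, amid what is visible of it).
The state is a dict: "time": time; "joint_pos": joint angles; "joint_vel": joint speeds; "effort": joint torques, N m; "ee_pos": TCP position; "orientation": TCP orientation; "wrist_force": force on the tool from outside, world axes, zero at the start; "wrist_torque": the same for the moment, N m; "width": opening from 0.0 (shut) to 1.0 (fully open); "grip_force": force on a finger pad.
Only numpy, scipy, OpenCV 4.12 (cv2) and the standard library are available. Lean on these libraries where they do the work, as an engineer would, in place of code of your own. Each camera call takes 0.05 s, during which the arm holds its last target. There are 200 camera calls.

## Working session

There is one attempt and no reset: what is moved stays moved. The work goes in short steps, Python scripts to look and compute and a tool call to move; the robot and the scene stay as the last step left them, time stands still between calls to the robot, and variables do not carry over. Pictures are saved under pics/ and viewed, at most 10 in all, crops included, and the job is handed in when it is done.

Besides the shell and the picture viewer there is one more tool, called as a command line: name --argument value ..., lists and objects as JSON in quotes. play_rows: Moves the arm, as the interface text tells. Its arguments: {"type":"object","properties":{"plan":{"type":"array","items":{"type":"object","properties":{"dp":{"type":"array","items":{"type":"number"}},"angular":{"type":"array","items":{"type":"number"}},"claw":{"type":"number"}}}}},"required":["plan"]}

```bash
ls; mkdir -p pics
python3 - <<'E'
from cell import *
import cv2,numpy as np,pickle
s=get_state();print({k:np.round(v,3).tolist() for k,v in s.items()})
for n in("scene","top"):
    p=get_image(n);cv2.imwrite(f"pics/{n}0.png",p["pixels"][:,:,::-1]);pickle.dump(p,open(f"{n}0.pkl","wb"))
    print(n,p["eye"],p["attitude"],p["intrinsics"],p["D"])
    for t in("rest","prop_leg","leg_toe","caddy","caddy_handle","leg_hinge","rest_seat"):
        try:print(t,[(np.round(d["xy"]).tolist(),round(d["conf"],2)) for d in recognise(t,p)[:2]])
        except Exception as e:print(t,e)
E
```

```text
pics
{'time': 0.0, 'joint_pos': [1.007, 0.264, -0.049, 1.259, 0.0, 1.415], 'joint_vel': [-0.002, 0.0, -0.001, 0.001, -0.001, 0.001], 'effort': [-0.0, -63.761, 38.456, 0.014, -0.0, -0.0], 'ee_pos': [0.209, 0.482, 0.231], 'orientation': [-0.638, -3.076, 0.002], 'wrist_force': [-0.903, -0.322, 0.557], 'wrist_torque': [0.008, 0.026, -0.009], 'grip_force': 0.0, 'width': 0.998}
scene [ 1.24010897 -0.70993171  1.35120259] [-2.32181294 -1.07091971  0.36396456] [[506.57884238   0.         313.80457806]
 [  0.         506.57884238 199.74550984]
 [  0.           0.           1.        ]] [0.02619693 0.         0.         0.         0.        ]
rest [([402.0, 166.0], 0.94), ([300.0, 285.0], 0.47)]
prop_leg [([414.0, 144.0], 0.66)]
leg_toe [([413.0, 139.0], 0.73)]
caddy [([285.0, 231.0], 0.72)]
caddy_handle [([286.0, 229.0], 0.97), ([300.0, 283.0], 0.47)]
leg_hinge [([400.0, 161.0], 0.73)]
rest_seat [([399.0, 162.0], 0.86)]
top [ 0.42375688 -0.14585775  1.47096845] [-2.16232345  2.18080278 -0.08581606] [[499.957018     0.         321.66348993]
 [  0.         499.957018   195.38687196]
 [  0.           0.           1.        ]] [0.00118926 0.         0.         0.         0.        ]
rest [([204.0, 184.0], 0.59)]
prop_leg [([180.0, 197.0], 0.92)]
leg_toe [([179.0, 194.0], 0.67), ([298.0, 232.0], 0.53)]
caddy [([362.0, 201.0], 0.69)]
caddy_handle [([360.0, 204.0], 0.58)]
leg_hinge [([204.0, 186.0], 0.78)]
rest_seat [([206.0, 187.0], 0.79)]
```

View pics/top0.png

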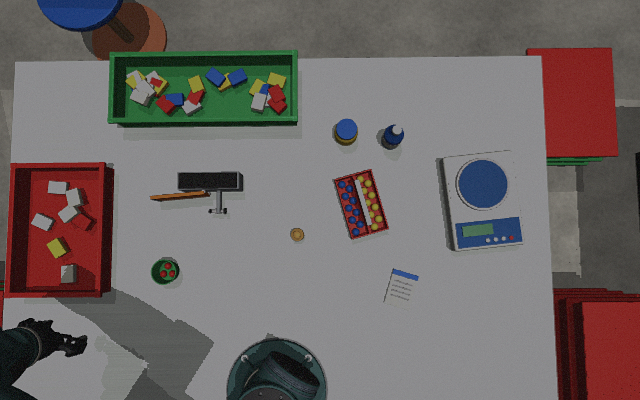

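View pics/scene0.png

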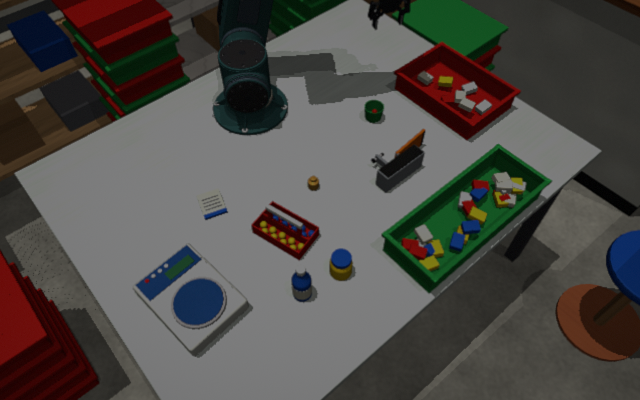

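The top view shows the rest's black ledge at cols 178–243, rows 172–192, with the orange leg running left to its toe at about (150,197) and the bracket at (219,200). The caddy is at (361,203) with a white handle, the brass weight at (297,234), and the pot at (165,270). The scene view agrees: rest at (400,168), caddy at (286,231).

```bash
cat > h.py <<'E'
import cv2,numpy as np,pickle
from scipy.spatial.transform import Rotation as R
def cloud(p):
    h,w=p["range_z"].shape
    uv=np.stack(np.meshgrid(np.arange(w),np.arange(h)),-1).reshape(-1,1,2).astype(float)
    n=cv2.undistortPoints(uv,p["intrinsics"],np.array(p["D"])).reshape(-1,2)
    z=p["range_z"].reshape(-1,1)
    c=np.hstack([n,np.ones_like(z)])*z
    X=c@R.from_rotvec(p["attitude"]).as_matrix().T+p["eye"]
    X[z[:,0]==0]=np.nan
    return X.reshape(h,w,3)
def rect(P):
    (c,s,a)=cv2.minAreaRect((P[:,:2]*1000).astype(np.float32));b=cv2.boxPoints((c,s,a))
    return np.round(c,1),np.round(s,1),round(a,1),np.round(b).tolist()
def hsv(p):return cv2.cvtColor(p["pixels"],cv2.COLOR_RGB2HSV)
E
python3 - <<'E'
from h import *
for n in("top","scene"):
    p=pickle.load(open(n+"0.pkl","rb"));X=cloud(p);H=hsv(p);h,s,v=H[...,0],H[...,1],H[...,2]
    x,y,z=X[...,0],X[...,1],X[...,2]
    print(n,"table z",np.nanmedian(z[200:300,300:330]))
    A=(x>.3)&(x<.62)
    leg=A&(y>0)&(y<.5)&(h>5)&(h<18)&(s>150)&(z>.06)&(z<.095);print("leg",leg.sum(),rect(X[leg]),np.median(z[leg]))
    led=A&(y>0)&(y<.45)&(z>.07)&(z<.09)&(s<90)&(v<70);print("ledge",led.sum(),rect(X[led]),np.median(z[led]))
    toe=A&(y>.28)&(y<.45)&(z>.03)&(z<.09)&(v<70);print("toe",toe.sum(),X[toe].mean(0) if toe.any() else 0)
    br=A&(y>0)&(y<.3)&(z>.025)&(z<.065);print("br",br.sum(),rect(X[br]))
    B=(y>-.4)&(y<-.1)&(x>.25)&(x<.65)
    red=B&((h<6)|(h>174))&(s>120)&(z>.03)&(z<.06);print("caddy",red.sum(),rect(X[red]),np.percentile(z[red],[5,50,95]))
    ha=B&(z>.085)&(z<.125)&(s<60);print("handle",ha.sum(),rect(X[ha]),np.percentile(z[ha],[5,50,95]))
    for nm,c in(("anyabove",B&(z>.02)),("pot",(x>.1)&(x<.3)&(y>.2)&(y<.4)&(z>.02)),("weight",(x>.22)&(x<.36)&(y>-.1)&(y<.05)&(z>.02))):
        print(nm,c.sum(),rect(X[c]),np.nanmax(z[c]))
E
```

```text
top table z 0.000230102416744149
leg 220 (array([569.2, 351.4]), array([209. , 450.2]), 34.2, [[356.0, 479.0], [609.0, 107.0], [782.0, 224.0], [529.0, 596.0]]) 0.07931780128234578
ledge 908 (array([586.7, 226.8]), array([ 63.9, 244.1]), 6.3, [[542.0, 345.0], [568.0, 102.0], [632.0, 109.0], [605.0, 352.0]]) 0.07971854491946528
toe 178 [0.39096641 0.32275143 0.04644245]
br 423 (array([496.7, 243. ]), array([149.1, 363. ]), 52.4, [[307.0, 295.0], [595.0, 73.0], [686.0, 191.0], [398.0, 413.0]])
caddy 327 (array([ 526.3, -245.2]), array([179.3, 109.8]), 15.6, [[425.0, -216.0], [455.0, -322.0], [627.0, -274.0], [598.0, -168.0]]) [0.0342336  0.04450575 0.04926679]
handle 232 (array([ 525.5, -245.4]), array([128.1,  13.9]), 15.7, [[462.0, -256.0], [466.0, -269.0], [589.0, -235.0], [585.0, -221.0]]) [0.10091517 0.1055067  0.11056609]
anyabove 1320 (array([ 526.2, -245.7]), array([180.2, 111. ]), 15.5, [[425.0, -216.0], [454.0, -323.0], [628.0, -275.0], [598.0, -168.0]]) 0.11304612510461931
pot 598 (array([199. , 357.3]), array([97. ,  8.4]), 64.8, [[175.0, 315.0], [182.0, 312.0], [223.0, 399.0], [216.0, 403.0]]) 0.7058468907722518Traceback (most recent call last):
  File "<stdin>", line 15, in <module>
    res = np.fmax.reduce(a, axis=axis, out=out, **kwargs)
ValueError: zero-size array to reduction operation fmax which has no identity
```

Run:
```python
from h import *
def comp(m,px):
    n,l,st,c=cv2.connectedComponentsWithStats(m.astype(np.uint8),connectivity=8)
    ys,xs=np.where(m);i=np.argmin((xs-px[0])**2+(ys-px[1])**2);return l==l[ys[i],xs[i]]
for n,pl,pg,pb,pw,pp in(("top",(210,180),(180,197),(219,205),(297,234),(165,270)),("scene",(402,163),(414,142),(385,160),(313,183),(374,110))):
    p=pickle.load(open(n+"0.pkl","rb"));X=cloud(p);H=hsv(p);h,s,v=H[...,0],H[...,1],H[...,2]
    x,y,z=X[...,0],X[...,1],X[...,2]
    print(n)
    m=comp((z>.073)&(z<.088)&(v<75)&(s<120)&(x>.3),pl);print("ledge",m.sum(),rect(X[m]),np.median(z[m]))
    m=comp((h>5)&(h<20)&(s>130)&(z>.073)&(z<.09),pg);print("legtop",m.sum(),rect(X[m]),np.median(z[m]))
    m=comp((z>.02)&(z<.1),pg);print("whole rest",m.sum(),rect(X[m]));
    ys,xs=np.where(m);print(xs.min(),xs.max(),ys.min(),ys.max())
    m=comp((z>.042)&(z<.068)&(s<80),pb);print("br",m.sum(),rect(X[m]),np.median(z[m]))
    m=comp((z>.015)&(z<.1),pw);print("weight",m.sum(),rect(X[m]),np.max(z[m]))
    m=comp((z>.015)&(z<.1),pp);print("pot",m.sum(),rect(X[m]),np.max(z[m]))
    if n=="scene":
        B=(y>-.4)&(y<-.1)&(x>.4)&(x<.65)
        m=comp(B&(z>.08)&(z<.125),(286,225));print("handle",m.sum(),rect(X[m]),np.percentile(z[m],[5,50,95]))
    print(cv2.imwrite(f"pics/z{n}.png",cv2.resize(p["pixels"][130:290,130:290,::-1] if n=="top" else p["pixels"][80:220,340:480,::-1],None,fx=3.5,fy=3.5,interpolation=cv2.INTER_CUBIC)))
```

```text
top
ledge 947 (array([592.2, 189.1]), array([ 48.6, 165.3]), 0.1, [[568.0, 272.0], [568.0, 106.0], [617.0, 107.0], [616.0, 272.0]]) 0.07976751556393902
legtop 194 (array([552.8, 274.2]), array([ 10.9, 150.7]), 4.7, [[541.0, 349.0], [553.0, 199.0], [564.0, 200.0], [552.0, 350.0]]) 0.08001262852796609
whole rest 1757 (array([560.3, 224.6]), array([249.9, 115. ]), 89.6, [[502.0, 100.0], [617.0, 99.0], [619.0, 349.0], [504.0, 350.0]])
150 242 172 213
br 109 (array([536.4, 177.5]), array([68.1, 40. ]), 5.8, [[501.0, 194.0], [505.0, 154.0], [572.0, 161.0], [568.0, 201.0]]) 0.050498468953666054
weight 136 (array([440.9, -60.8]), array([34.7, 34.4]), 89.2, [[423.0, -78.0], [458.0, -78.0], [458.0, -44.0], [424.0, -43.0]]) 0.054415338914935774
pot 396 (array([338.4, 315.5]), array([69.9, 69.3]), 0.8, [[303.0, 350.0], [304.0, 280.0], [374.0, 281.0], [373.0, 351.0]]) 0.06363932612639567
True
scene
ledge 613 (array([592.5, 185.1]), array([178. ,  57.1]), 89.3, [[563.0, 96.0], [620.0, 96.0], [622.0, 274.0], [565.0, 274.0]]) 0.08042269079946895
legtop 107 (array([560.4, 267.4]), array([ 24.4, 154. 
[... 155 characters left out ...]
), 89.8, [[498.0, 95.0], [621.0, 95.0], [622.0, 345.0], [499.0, 346.0]])
371 425 129 189
br 60 (array([525.5, 163.8]), array([31.1, 49.2]), 63.2, [[497.0, 161.0], [540.0, 139.0], [554.0, 167.0], [511.0, 189.0]]) 0.04870354195641291
weight 118 (array([441.7, -65.5]), array([36.9, 34.7]), 43.5, [[416.0, -66.0], [440.0, -91.0], [467.0, -65.0], [443.0, -40.0]]) 0.05263301915681273
pot 328 (array([338.6, 311.3]), array([68.9, 77.1]), 48.0, [[287.0, 312.0], [344.0, 260.0], [390.0, 311.0], [333.0, 363.0]]) 0.06261249594354745
handle 267 (array([ 526.6, -249.5]), array([132.3,  17.3]), 16.2, [[461.0, -260.0], [465.0, -276.0], [593.0, -239.0], [588.0, -223.0]]) [0.08918206 0.10502711 0.11158862]
True
```

View pics/ztop.png

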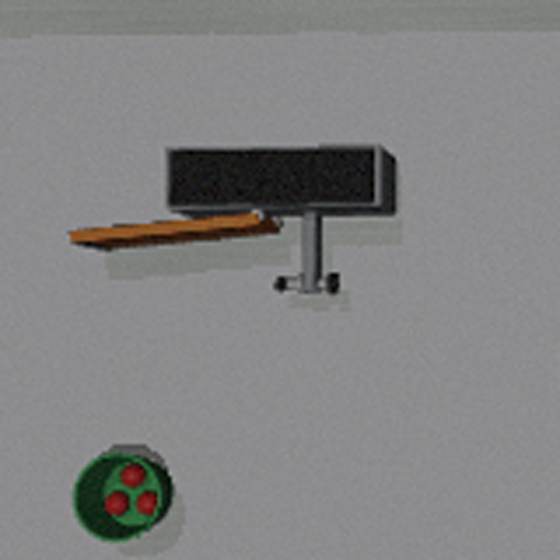

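The crop shows the leg nearly folded (about 5°), the ledge aligned with the world axes, and the bracket to the right of the hinge. Both views agree that the rest origin is at about (0.592, 0.198) with yaw 0, and the tops stand at z = 0.080. That puts the hinge at (0.558, 0.198). First I align the tool and close the fingers.

play_rows --plan '[{"dp":[0,0,0],"angular":[0,0,-0.78],"claw":0},{"dp":[0,0,0],"angular":[0,0,-0.78],"claw":0},{"dp":[0,0,0],"angular":[0,0,-0.78],"claw":0},{"dp":[-0.04,0,0],"angular":[0,0,0],"claw":0},{"dp":[-0.04,0,0],"angular":[0,0,0],"claw":0}]'

```text
time: 1.42
ee_pos: [0.2895, 0.4818, 0.2315]
orientation: [-0.001, 3.141, 0.001]
wrist_force: [-0.6, -0.5, -0.0]
width: -0.002
grip_force: 0.0
```

play_rows --plan '[{"dp":[-0.059,-0.032,0],"angular":[0,0,0],"claw":0},{"dp":[-0.059,-0.032,0],"angular":[0,0,0],"claw":0},{"dp":[-0.059,-0.032,0],"angular":[0,0,0],"claw":0},{"dp":[-0.059,-0.032,0],"angular":[0,0,0],"claw":0},{"dp":[-0.059,-0.032,0],"angular":[0,0,0],"claw":0}]'

```text
time: 2.05
ee_pos: [0.565, 0.3313, 0.2313]
orientation: [0.001, 3.141, 0.0]
wrist_force: [0.3, 1.9, 0.9]
width: 0.001
grip_force: 0.0
```

play_rows --plan '[{"dp":[0,0,0],"angular":[0,0,0],"claw":0}]'

```text
time: 2.17
ee_pos: [0.5665, 0.3301, 0.2301]
orientation: [-0.007, -3.141, 0.001]
wrist_force: [-1.3, -0.3, -0.9]
width: -0.0
grip_force: 0.0
```

play_rows --plan '[{"dp":[-0.02,-0.007,0],"angular":[0,0,0],"claw":0},{"dp":[0,0,0.045],"angular":[0,0,0],"claw":0},{"dp":[0,0,0.045],"angular":[0,0,0],"claw":0},{"dp":[0,0,0.035],"angular":[0,0,0],"claw":0},{"dp":[0,0,0],"angular":[0,0,0],"claw":0}]'

```text
time: 2.8
ee_pos: [0.5813, 0.3256, 0.1044]
orientation: [0.0, -3.137, 0.002]
wrist_force: [-0.5, 0.6, 0.5]
width: 0.002
grip_force: 0.0
```

play_rows --plan '[{"dp":[0,0,0.031],"angular":[0,0,0],"claw":0},{"dp":[0,0,0.031],"angular":[0,0,0],"claw":0},{"dp":[0,0,0],"angular":[0,0,0],"claw":0}]'

```text
time: 3.18
ee_pos: [0.5827, 0.3257, 0.0444]
orientation: [-0.0, -3.14, 0.001]
wrist_force: [0.4, -0.2, 0.7]
width: 0.002
grip_force: 0.0
```

Run:
```python
import numpy as np
from scipy.spatial.transform import Rotation as R
# plan: TCP at hinge + R(th)*(r along leg, off on the +x side); tool yaw = pi + th ; report per-step tool dp
H=np.array([.558,.198]);r=.125;off=.005+.011
def tcp(th,o=off):
    d=np.array([-np.sin(th),np.cos(th)]);n=np.array([np.cos(th),np.sin(th)]);return H+r*d+o*n
cur=np.array([.5813,.3256]);
for deg in range(0,96,5):
    print(deg,np.round(tcp(np.radians(deg)),4))
# chord for a 7deg row with tool turn world +7 => tool -z; dp in tool axes before turn
for step in(4,5,7,8):
    a=np.radians(step);d=tcp(a)-tcp(0);print(step,"dp toolx,y",-d[0],d[1])
```

```text
0 [0.574 0.323]
5 [0.563  0.3239]
10 [0.5521 0.3239]
15 [0.5411 0.3229]
20 [0.5303 0.3209]
25 [0.5197 0.3181]
30 [0.5094 0.3143]
35 [0.4994 0.3096]
40 [0.4899 0.304 ]
45 [0.4809 0.2977]
50 [0.4725 0.2906]
55 [0.4648 0.2828]
60 [0.4577 0.2744]
65 [0.4515 0.2653]
70 [0.446  0.2558]
75 [0.4414 0.2458]
80 [0.4377 0.2355]
85 [0.4349 0.2248]
90 [0.433 0.214]
95 [0.4321 0.203 ]
4 dp toolx,y 0.008758534413858543 0.0008116098623839885
5 dp toolx,y 0.010955352673989394 0.0009188291454307329
7 dp toolx,y 0.015352929499382273 0.0010181784496476332
8 dp toolx,y 0.01755234852014309 0.0010102782080573802
```

play_rows --plan '[{"dp":[0.007,-0.001,0],"angular":[0,0,0],"claw":0},{"dp":[0.006,0,0],"angular":[0,0,-0.25],"claw":0},{"dp":[0.006,0,0],"angular":[0,0,-0.25],"claw":0},{"dp":[0.0088,0.0008,0],"angular":[0,0,-0.4],"claw":0},{"dp":[0.0088,0.0008,0],"angular":[0,0,-0.4],"claw":0}]'

```text
time: 3.8
ee_pos: [0.5474, 0.3244, 0.0466]
orientation: [-0.358, 3.118, 0.001]
wrist_force: [3.0, 0.1, -1.5]
width: -0.001
grip_force: 1.5
```

play_rows --plan '[{"dp":[0.011,0.0009,0],"angular":[0,0,-0.5],"claw":0},{"dp":[0.011,0.0009,0],"angular":[0,0,-0.5],"claw":0},{"dp":[0.011,0.0009,0],"angular":[0,0,-0.5],"claw":0},{"dp":[0.011,0.0009,0],"angular":[0,0,-0.5],"claw":0},{"dp":[0.011,0.0009,0],"angular":[0,0,-0.5],"claw":0}]'

```text
time: 4.42
ee_pos: [0.4954, 0.3074, 0.0466]
orientation: [-1.026, 2.965, 0.001]
wrist_force: [3.0, 1.1, -1.4]
width: -0.002
grip_force: 1.5
```

play_rows --plan '[{"dp":[0.011,0.0009,0],"angular":[0,0,-0.5],"claw":0},{"dp":[0.011,0.0009,0],"angular":[0,0,-0.5],"claw":0},{"dp":[0.011,0.0009,0],"angular":[0,0,-0.5],"claw":0},{"dp":[0.011,0.0009,0],"angular":[0,0,-0.5],"claw":0},{"dp":[0.011,0.0009,0],"angular":[0,0,-0.5],"claw":0}]'

```text
time: 5.05
ee_pos: [0.4556, 0.2697, 0.0465]
orientation: [-1.643, 2.673, -0.0]
wrist_force: [3.0, 1.9, 1.0]
width: 0.001
grip_force: 1.6
```

play_rows --plan '[{"dp":[0.0088,0.0008,0],"angular":[0,0,-0.4],"claw":0},{"dp":[0.0088,0.0008,0],"angular":[0,0,-0.4],"claw":0},{"dp":[0.0088,0.0008,0],"angular":[0,0,-0.4],"claw":0},{"dp":[0.004,0.0004,0],"angular":[0,0,-0.3],"claw":0},{"dp":[0,0,0],"angular":[0,0,-0.3],"claw":0}]'

```text
time: 5.68
ee_pos: [0.4414, 0.2424, 0.0463]
orientation: [-2.04, 2.385, -0.001]
wrist_force: [-0.6, 1.5, -1.4]
width: -0.0
grip_force: 0.7
```

play_rows --plan '[{"dp":[0.003,0,0],"angular":[0,0,0],"claw":0},{"dp":[0.003,0,0],"angular":[0,0,-0.1],"claw":0},{"dp":[0.002,0,0],"angular":[0,0,-0.1],"claw":0},{"dp":[0.002,0,0],"angular":[0,0,-0.1],"claw":0}]'

```text
time: 6.18
ee_pos: [0.4394, 0.232, 0.0444]
orientation: [-2.103, 2.334, 0.0]
wrist_force: [-1.5, 3.1, 2.5]
width: -0.002
grip_force: 1.4
```

play_rows --plan '[{"dp":[0.0015,0,0],"angular":[0,0,-0.1],"claw":0},{"dp":[0.0015,0,0],"angular":[0,0,-0.1],"claw":0}]'

```text
time: 6.42
ee_pos: [0.4389, 0.229, 0.0442]
orientation: [2.143, -2.296, -0.001]
wrist_force: [-0.5, 3.1, 1.4]
width: -0.001
grip_force: 1.5
```

play_rows --plan '[{"dp":[0.0015,0,0],"angular":[0,0,-0.1],"claw":0},{"dp":[0.0015,0,0],"angular":[0,0,-0.1],"claw":0}]'

```text
time: 6.68
ee_pos: [0.4387, 0.226, 0.0441]
orientation: [2.183, -2.259, -0.0]
wrist_force: [-2.3, 4.0, 0.8]
width: 0.0
grip_force: 1.5
```

play_rows --plan '[{"dp":[0.0015,0,0],"angular":[0,0,-0.1],"claw":0},{"dp":[0.0015,0,0],"angular":[0,0,0],"claw":0}]'

```text
time: 6.92
ee_pos: [0.4387, 0.223, 0.0442]
orientation: [2.202, -2.241, -0.0]
wrist_force: [-2.6, 2.0, -0.7]
width: 0.002
grip_force: 1.5
```

play_rows --plan '[{"dp":[0.0015,0,0],"angular":[0,0,0],"claw":0},{"dp":[0.001,0,0],"angular":[0,0,0],"claw":0}]'

```text
time: 7.18
ee_pos: [0.4388, 0.2205, 0.0442]
orientation: [2.201, -2.241, -0.0]
wrist_force: [-2.5, 2.9, -0.3]
width: 0.003
grip_force: 1.5
```

play_rows --plan '[{"dp":[0.0015,0,0],"angular":[0,0,0],"claw":0},{"dp":[0.001,0,0],"angular":[0,0,0],"claw":0}]'

```text
time: 7.42
ee_pos: [0.4388, 0.218, 0.0443]
orientation: [2.201, -2.241, -0.0]
wrist_force: [-2.8, 3.4, -0.1]
width: 0.003
grip_force: 1.5
```

play_rows --plan '[{"dp":[0.0015,0,0],"angular":[0,0,0],"claw":0},{"dp":[0.001,0,0],"angular":[0,0,0],"claw":0}]'

```text
time: 7.68
ee_pos: [0.4387, 0.2155, 0.0443]
orientation: [2.202, -2.241, -0.0]
wrist_force: [-3.0, 3.1, 0.5]
width: -0.0
grip_force: 1.6
```

play_rows --plan '[{"dp":[0.0015,0,0],"angular":[0,0,0],"claw":0},{"dp":[0.001,0,0],"angular":[0,0,0],"claw":0}]'

```text
time: 7.92
ee_pos: [0.4386, 0.2135, 0.0443]
orientation: [-2.201, 2.24, 0.002]
wrist_force: [-3.4, 8.5, -1.5]
width: 0.0
grip_force: 4.7
```

Contact with the stop: the force has risen to 8.5 N. Now a gentle press.

play_rows --plan '[{"dp":[0.0003,0,0],"angular":[0,0,0],"claw":0},{"dp":[0,0,0],"angular":[0,0,0],"claw":0}]'

```text
time: 8.18
ee_pos: [0.4386, 0.2133, 0.0443]
orientation: [-2.201, 2.24, 0.002]
wrist_force: [-3.3, 8.0, 0.3]
width: 0.001
grip_force: 4.3
```

play_rows --plan '[{"dp":[0.0004,0,0],"angular":[0,0,0],"claw":0},{"dp":[0,0,0],"angular":[0,0,0],"claw":0}]'

```text
time: 8.43
ee_pos: [0.4386, 0.2132, 0.0443]
orientation: [-2.201, 2.24, 0.002]
wrist_force: [-3.5, 10.1, -1.0]
width: -0.001
grip_force: 5.1
```

play_rows --plan '[{"dp":[0.0003,0,0],"angular":[0,0,0],"claw":0},{"dp":[0,0,0],"angular":[0,0,0],"claw":0}]'

```text
time: 8.68
ee_pos: [0.4386, 0.213, 0.0443]
orientation: [-2.201, 2.239, 0.003]
wrist_force: [-3.0, 11.6, -1.0]
width: 0.002
grip_force: 5.7
```

play_rows --plan '[{"dp":[-0.01,0,0],"angular":[0,0,0],"claw":0},{"dp":[-0.02,0,0],"angular":[0,0,0],"claw":0},{"dp":[0,0,-0.06],"angular":[0,0,0],"claw":0},{"dp":[0,0,-0.06],"angular":[0,0,0],"claw":0},{"dp":[0,0,-0.06],"angular":[0,0,0],"claw":0}]'

```text
time: 9.3
ee_pos: [0.4392, 0.2421, 0.2265]
orientation: [-2.201, 2.241, -0.002]
wrist_force: [1.2, 0.7, -1.1]
width: 0.004
grip_force: 0.0
```

play_rows --plan '[{"dp":[0.05,-0.008,0],"angular":[0,0,0],"claw":0.085},{"dp":[0.05,-0.01,0],"angular":[0,0,0],"claw":0.085},{"dp":[0.05,-0.01,0],"angular":[0,0,0],"claw":0.085},{"dp":[0.05,-0.01,0],"angular":[0,0,0],"claw":0.085},{"dp":[0.05,-0.01,0],"angular":[0,0,0],"claw":0.085}]'

```text
time: 9.93
ee_pos: [0.4832, -0.0106, 0.2246]
orientation: [2.201, -2.241, 0.002]
wrist_force: [1.3, -0.4, 0.5]
width: 0.996
grip_force: 0.0
```

play_rows --plan '[{"dp":[0.05,-0.01,0],"angular":[0,0,0],"claw":0.085},{"dp":[0.05,-0.01,0],"angular":[0,0,0],"claw":0.085},{"dp":[0.05,-0.01,0],"angular":[0,0,0],"claw":0.085},{"dp":[0.05,-0.01,0],"angular":[0,0,0],"claw":0.085},{"dp":[0,0,0],"angular":[0,0,0],"claw":0.085}]'

```text
time: 10.55
ee_pos: [0.5196, -0.2126, 0.2237]
orientation: [2.197, -2.244, 0.001]
wrist_force: [-0.2, 0.7, 0.1]
width: 0.995
grip_force: 0.0
```

play_rows --plan '[{"dp":[0,0,0],"angular":[0,0,0.93],"claw":0.085},{"dp":[0,0,0],"angular":[0,0,0.93],"claw":0.085},{"dp":[0,0,0],"angular":[0,0,0.93],"claw":0.085},{"dp":[0,0,0],"angular":[0,0,0.93],"claw":0.085},{"dp":[0,0,0],"angular":[0,0,0.93],"claw":0.085}]'

```text
time: 11.18
ee_pos: [0.5192, -0.2087, 0.2245]
orientation: [1.131, -2.931, 0.001]
wrist_force: [-0.8, 0.8, 0.5]
width: 0.994
grip_force: 0.0
```

play_rows --plan '[{"dp":[0,0,0],"angular":[0,0,0.93],"claw":0.085},{"dp":[0,0,0],"angular":[0,0,0.93],"claw":0.085},{"dp":[0,0,0],"angular":[0,0,0.8],"claw":0.085},{"dp":[0,0,0],"angular":[0,0,0],"claw":0.085}]'

```text
time: 11.68
ee_pos: [0.5192, -0.2088, 0.2244]
orientation: [0.436, -3.111, 0.001]
wrist_force: [-0.3, 0.6, 0.2]
width: 0.992
grip_force: 0.0
```

```bash
cat > look.py <<'E'
from cell import *
from h import *
import sys
s=get_state();Rm=R.from_rotvec(s["orientation"]).as_matrix();print(np.round(s["ee_pos"],4),"yaw",np.degrees(np.arctan2(Rm[1,0],Rm[0,0])),"\n",np.round(Rm,3),s["joint_pos"])
for n in("top","scene"):
    p=get_image(n);X=cloud(p);H=hsv(p);h,sa,v=H[...,0],H[...,1],H[...,2];x,y,z=X[...,0],X[...,1],X[...,2]
    cv2.imwrite(f"pics/{n}{sys.argv[1]}.png",p["pixels"][:,:,::-1])
    m=(x>.38)&(x<.58)&(y>.1)&(y<.36)&(h>5)&(h<20)&(sa>130)&(z>.073)&(z<.09)
    if m.sum()>20:print(n,"leg",m.sum(),rect(X[m]))
    m=(y>-.4)&(y<-.1)&(x>.35)&(x<.65)&(z>.098)&(z<.118)&(sa<60)&(v>90)
    if m.sum()>20:print(n,"handle",m.sum(),rect(X[m]))
E
python3 look.py 1
```

```text
[ 0.5192 -0.2088  0.2244] yaw -164.03989609926452 
 [[-0.961 -0.275 -0.   ]
 [-0.275  0.961 -0.   ]
 [ 0.    -0.    -1.   ]] [-5.27659804e-01  3.24816921e-01  2.30770956e-02  1.26886556e+00
 -4.51213485e-04 -8.06216253e-01]
top leg 176 (array([485.9, 198.1]), array([147.9,   9.1]), 0.6, [[412.0, 202.0], [412.0, 193.0], [560.0, 194.0], [560.0, 203.0]])
scene leg 136 (array([497.4, 193.5]), array([ 43.4, 167.4]), 75.7, [[411.0, 193.0], [573.0, 152.0], [584.0, 194.0], [422.0, 235.0]])
scene handle 137 (array([ 525.9, -248. ]), array([130.6,  16.9]), 14.0, [[460.0, -256.0], [465.0, -272.0], [591.0, -240.0], [587.0, -224.0]])
```

play_rows --plan '[{"dp":[0.0038,-0.0379,0],"angular":[0,0,0],"claw":0.085},{"dp":[0,0,0.05],"angular":[0,0,0],"claw":0.085},{"dp":[0,0,0.05],"angular":[0,0,0],"claw":0.085},{"dp":[0,0,0.044],"angular":[0,0,0],"claw":0.085},{"dp":[0,0,0],"angular":[0,0,0],"claw":0.085}]'

```text
time: 12.4
ee_pos: [0.5243, -0.2457, 0.0781]
orientation: [0.437, -3.107, -0.005]
wrist_force: [-0.2, -0.5, 0.4]
width: 0.994
grip_force: 0.0
```

play_rows --plan '[{"dp":[0,0,0],"angular":[0,0,0],"claw":0},{"dp":[0,0,0],"angular":[0,0,0],"claw":0},{"dp":[0,0,0],"angular":[0,0,0],"claw":0},{"dp":[0,0,0],"angular":[0,0,0],"claw":0},{"dp":[0,0,0],"angular":[0,0,0],"claw":0}]'

```text
time: 13.02
ee_pos: [0.5261, -0.2469, 0.0811]
orientation: [-0.434, 3.111, -0.001]
wrist_force: [-0.8, 1.8, 7.8]
width: 0.153
grip_force: 59.4
```

play_rows --plan '[{"dp":[0,0,-0.01],"angular":[0,0,0],"claw":0},{"dp":[0,0,-0.02],"angular":[0,0,0],"claw":0},{"dp":[0,0,-0.04],"angular":[0,0,0],"claw":0},{"dp":[0,0,-0.04],"angular":[0,0,0],"claw":0},{"dp":[0,0,-0.03],"angular":[0,0,0],"claw":0}]'

```text
time: 13.65
ee_pos: [0.5258, -0.2469, 0.2224]
orientation: [-0.434, 3.111, -0.001]
wrist_force: [-0.6, -0.7, -5.8]
width: 0.153
grip_force: 59.0
```

```bash
python3 look.py 2; python3 -c "
from h import *
a=cv2.imread('pics/scene2.png');cv2.imwrite('pics/s2c.png',cv2.resize(a[120:300,200:440],None,fx=2.5,fy=2.5))"
```

```text
[ 0.5258 -0.2469  0.2224] yaw -164.118309837115 
 [[-0.962 -0.274  0.001]
 [-0.274  0.962 -0.001]
 [-0.001 -0.001 -1.   ]] [-5.79177187e-01  3.61986286e-01  7.43539893e-02  1.28231268e+00
 -5.60737987e-05 -8.56364819e-01]
top leg 178 (array([485.9, 197.8]), array([148.2,   9.8]), 1.3, [[412.0, 201.0], [412.0, 191.0], [560.0, 195.0], [560.0, 204.0]])
scene leg 131 (array([496.9, 191.8]), array([ 41.7, 166.7]), 77.7, [[411.0, 189.0], [574.0, 154.0], [583.0, 195.0], [420.0, 230.0]])
```

View pics/s2c.png

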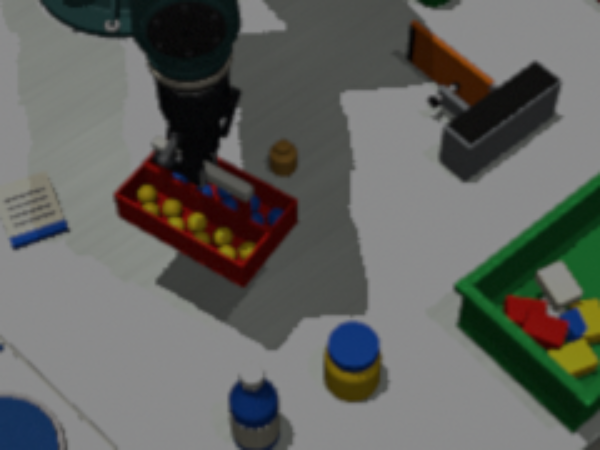

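Caddy is held and level in the crop (caddy at crop (205,215), leg swung out at (450,60)). I'll square it up and carry it over.

play_rows --plan '[{"dp":[0,0,0],"angular":[0,0,0.5],"claw":0},{"dp":[0,0.01,0],"angular":[0,0,0.6],"claw":0},{"dp":[0,0.025,0],"angular":[0,0,0.49],"claw":0},{"dp":[0,0.04,0],"angular":[0,0,0],"claw":0},{"dp":[0,0.05,0],"angular":[0,0,0],"claw":0}]'

```text
time: 14.38
ee_pos: [0.5213, -0.1213, 0.2187]
orientation: [-0.003, -3.14, -0.001]
wrist_force: [1.1, -0.1, -4.9]
width: 0.152
grip_force: 59.0
```

play_rows --plan '[{"dp":[0,0.05,0],"angular":[0,0,0],"claw":0},{"dp":[0,0.05,0],"angular":[0,0,0],"claw":0},{"dp":[0,0.05,0],"angular":[0,0,0],"claw":0},{"dp":[0,0.05,0],"angular":[0,0,0],"claw":0},{"dp":[0,0.04,0],"angular":[0,0,0],"claw":0}]'

```text
time: 15.0
ee_pos: [0.5211, 0.1197, 0.2189]
orientation: [0.001, -3.14, 0.0]
wrist_force: [1.0, -0.1, -5.5]
width: 0.152
grip_force: 59.0
```

play_rows --plan '[{"dp":[0,0.035,0],"angular":[0,0,0],"claw":0},{"dp":[0,0.025,0],"angular":[0,0,0],"claw":0},{"dp":[0,0.015,0],"angular":[0,0,0],"claw":0},{"dp":[0,0.005,0],"angular":[0,0,0],"claw":0},{"dp":[0,0,0],"angular":[0,0,0],"claw":0}]'

```text
time: 15.62
ee_pos: [0.522, 0.1974, 0.22]
orientation: [-0.001, -3.141, 0.0]
wrist_force: [1.5, -0.2, -4.2]
width: 0.154
grip_force: 59.0
```

```bash
cat > look2.py <<'E'
from cell import *
from h import *
import sys
s=get_state();Rm=R.from_rotvec(s["orientation"]).as_matrix();print(np.round(s["ee_pos"],4),"yaw",np.degrees(np.arctan2(Rm[1,0],Rm[0,0])),Rm[2].round(3))
zt=s["ee_pos"][2]-.081+.045
for n in("top","scene"):
    p=get_image(n);X=cloud(p);H=hsv(p);h,sa,v=H[...,0],H[...,1],H[...,2];x,y,z=X[...,0],X[...,1],X[...,2]
    cv2.imwrite(f"pics/{n}{sys.argv[1]}.png",p["pixels"][:,:,::-1])
    m=(x>.38)&(x<.66)&(y>.08)&(y<.34)&((h<5)|(h>173))&(sa>120)&(abs(z-zt)<.012)
    if m.sum()>20:
        P=X[m];A=np.c_[P-P.mean(0)];c,_,_,_=np.linalg.lstsq(np.c_[A[:,:2],np.ones(len(A))],A[:,2],rcond=None)
        print(n,"rim",m.sum(),rect(P),"z",np.percentile(P[:,2],[10,50,90]).round(4),"expect",zt,"slope",c[:2].round(3))
E
python3 look2.py 3
```

```text
[0.522  0.1974 0.22  ] yaw 179.97062051541602 [ 0. -0. -1.]
top rim 512 (array([522.1, 198.1]), array([111.3, 177.1]), 89.5, [[433.0, 143.0], [610.0, 142.0], [611.0, 253.0], [434.0, 255.0]]) z [0.1752 0.1827 0.1867] expect 0.18399091506095705 slope [-0.005  0.   ]
scene rim 475 (array([524.7, 193.4]), array([185.9, 113.2]), 0.3, [[431.0, 250.0], [432.0, 136.0], [618.0, 137.0], [617.0, 251.0]]) z [0.1737 0.1805 0.1876] expect 0.18399091506095705 slope [-0.004  0.01 ]
```

play_rows --plan '[{"dp":[0.001,0,0.015],"angular":[0,0,0],"claw":0},{"dp":[0.001,0,0.02],"angular":[0,0,0],"claw":0},{"dp":[0,0,0.014],"angular":[0,0,0],"claw":0},{"dp":[0,0,0.004],"angular":[0,0,0],"claw":0},{"dp":[0,0,0],"angular":[0,0,0],"claw":0}]'

```text
time: 16.35
ee_pos: [0.5202, 0.1977, 0.1675]
orientation: [0.001, 3.141, 0.0]
wrist_force: [-0.6, 1.2, -3.4]
width: 0.152
grip_force: 58.9
```

play_rows --plan '[{"dp":[0,0,0.0015],"angular":[0,0,0],"claw":0},{"dp":[0,0,0.0015],"angular":[0,0,0],"claw":0},{"dp":[0,0,0],"angular":[0,0,0],"claw":0}]'

```text
time: 16.73
ee_pos: [0.5201, 0.1978, 0.1643]
orientation: [0.001, 3.142, 0.0]
wrist_force: [0.2, -0.1, -4.2]
width: 0.149
grip_force: 59.0
```

play_rows --plan '[{"dp":[0,0,0.001],"angular":[0,0,0],"claw":0},{"dp":[0,0,0.001],"angular":[0,0,0],"claw":0},{"dp":[0,0,0],"angular":[0,0,0],"claw":0}]'

```text
time: 17.1
ee_pos: [0.52, 0.1978, 0.1622]
orientation: [-0.001, -3.141, 0.0]
wrist_force: [0.5, -0.2, -4.9]
width: 0.151
grip_force: 59.0
```

play_rows --plan '[{"dp":[0,0,0.001],"angular":[0,0,0],"claw":0},{"dp":[0,0,0],"angular":[0,0,0],"claw":0}]'

```text
time: 17.35
ee_pos: [0.52, 0.1978, 0.1612]
orientation: [-0.001, -3.142, -0.0]
wrist_force: [-1.2, -1.0, -4.4]
width: 0.154
grip_force: 59.1
```

play_rows --plan '[{"dp":[0,0,0.001],"angular":[0,0,0],"claw":0},{"dp":[0,0,0],"angular":[0,0,0],"claw":0}]'

```text
time: 17.6
ee_pos: [0.5201, 0.1979, 0.161]
orientation: [0.0, 3.141, 0.0]
wrist_force: [-3.3, 0.1, 6.8]
width: 0.149
grip_force: 60.5
```

play_rows --plan '[{"dp":[0,0,0],"angular":[0,0,0],"claw":0},{"dp":[0,0,0],"angular":[0,0,0],"claw":0.03},{"dp":[0,0,0],"angular":[0,0,0],"claw":0.06},{"dp":[0,0,0],"angular":[0,0,0],"claw":0.08},{"dp":[0,0,0],"angular":[0,0,0],"claw":0.08}]'

```text
time: 18.23
ee_pos: [0.5201, 0.1978, 0.1603]
orientation: [0.001, 3.142, -0.0]
wrist_force: [0.1, 0.4, -0.6]
width: 0.934
grip_force: 0.0
```

play_rows --plan '[{"dp":[0,0,-0.02],"angular":[0,0,0],"claw":0.08},{"dp":[0,0,-0.04],"angular":[0,0,0],"claw":0.08},{"dp":[0,0,-0.05],"angular":[0,0,0],"claw":0.08},{"dp":[0,0,-0.02],"angular":[0,0,0],"claw":0.08},{"dp":[0,0,0],"angular":[0,0,0],"claw":0.08}]'

```text
time: 18.85
ee_pos: [0.5207, 0.198, 0.2913]
orientation: [0.001, 3.139, 0.001]
wrist_force: [0.6, -0.5, -0.2]
width: 0.934
grip_force: 0.0
```

```bash
sed -i 's/^zt=.*/zt=.125/' look2.py; python3 look2.py 4; python3 -c "
from h import *
a=cv2.imread('pics/scene4.png');cv2.imwrite('pics/s4c.png',cv2.resize(a[60:240,280:520],None,fx=2.5,fy=2.5))"
```

```text
[0.5207 0.198  0.2913] yaw 179.97732120968155 [-0.002  0.001 -1.   ]
top rim 514 (array([520. , 198.5]), array([179.2, 111.5]), 0.4, [[430.0, 254.0], [431.0, 142.0], [610.0, 143.0], [609.0, 255.0]]) z [0.1173 0.1237 0.1282] expect 0.125 slope [-0.006  0.   ]
scene rim 445 (array([520.3, 194.5]), array([186.2, 112.6]), 0.2, [[427.0, 251.0], [427.0, 138.0], [614.0, 139.0], [613.0, 251.0]]) z [0.1149 0.1215 0.129 ] expect 0.125 slope [-0.003  0.017]
```

View pics/s4c.png

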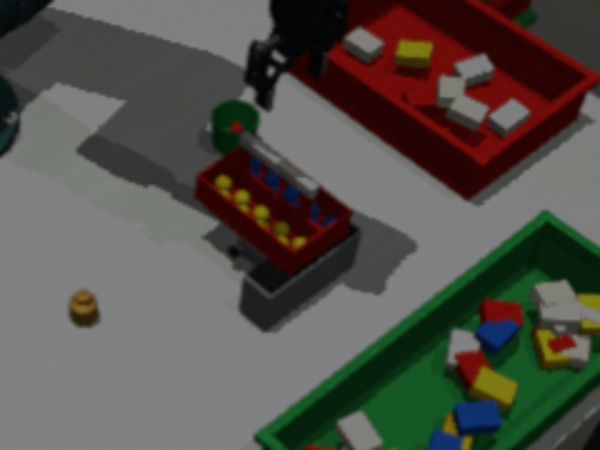

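The caddy (crop (280,210)) stands level and square on the ledge and leg. Its centre is at (0.520, 0.198), right at the seat, and the gripper is clear above it.

```bash
python3 -c "
from cell import *
print(hand_in())"
```

```text
the job is handed in; nothing more can be done
None
```

I swung the leg out to its stop, pressed it home at about 12 N, stood the caddy squarely on the ledge and leg at the seat point, released it, and handed the job in; no verdict came back.

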